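# Hang the sweet scoop on its keeper hook and tug to check

## Task

Take the washed scoop out of its caddy and hang it by its handle loop on the empty hook of the rail, pressing the handle's cross bar gently down past the spring keeper until it lies in the bowl of the hook and the keeper has shut above it. Before letting go, tug it down gently, with a pull of about 7 N kept up for a good half second, to be sure that the hook holds it; never put more than 20 N on the hook. Then let go and leave it hanging still, with the other scoops and the things on the counter left alone.

Things in the scene. Friction and masses are not known exactly. Their poses are not given: they have to be found in the camera images.
- scoop_bar (a point): middle of the cross bar at the top of the loose scoop's handle, 192 mm above its lip. y along the bar, z up the handle, x square to the loop. Handle: an open upright loop of flat bar, two legs 95 mm long (5 mm in y, 8 mm in x; outer faces 40 mm apart, inner 30 mm) joined at the top by this round 6 mm bar. Pinch it by the legs' outer faces, close under the bar, leaving the window free for the hook
- scoop_center (a point): middle of the same scoop, on the handle's centre line, 97.5 mm above the lip, 94.5 mm under the cross bar; same axes. Aluminium, 195 mm tall, 120 to 190 g. It stands upright in the caddy, handle up, on the lip of its half-round bowl (64 mm wide in y, 34 mm in x, 100 mm long)
- hook: mount of the one empty hook, of three alike 140 mm apart on the rail. The hook, a J of 7 mm steel rod, is clamped by its shank at a height set by hand, up to 8 mm above or below the middle setting: find it by feel. Origin: rod axis at the lowest point of the J's bowl at the middle setting, 245 mm above the counter; x away from the robot to the rail, y along the rail, z up; slightly yawed
- hook_mount (a point): middle of the clamp (40 mm in x, 24 mm in y, 28 mm high) of the same hook, 60 mm behind (+x) and 6 mm under the hook's origin. The 7 mm shank rises from it at x = 50 mm, goes forward 34 mm above the bowl and down as the stem (x = +12.5 mm) into the bowl. The J is stiff and does not slip in the clamp. The rail is a 16 mm tube at x = 70 mm, 6 mm under the origin
- hook_mouth (a point): middle of the J's mouth at the middle setting, 30 mm above the hook's origin (true height up to 8 mm off). Mouth 18 mm wide inside, from the stem to the nose on the robot's side (x = -12.5 mm, flaring to -15, metal ending 42 mm above the bowl's rod axis). The bar goes over the nose (nose through the loop's window), then down the mouth; hung home its axis is 7 mm above that of the bowl
- keeper (a joint): opening angle of the empty hook's keeper, rad: 0 shut, to 1.4. A sheet tongue 8 mm wide, level when shut, hinged at the stem (x = 11 mm, 29 mm above the bowl's rod axis), reaching 19.5 mm to the nose. Its end swings down; a spring shuts it. It bears a scoop laid on it; about 3 N starts it, 3 to 7 N push a bar past its end, best close to the nose; then it snaps shut above the bar
- caddy: open grey holder in which the loose scoop stands, fixed to the counter, 56 x 90 mm outside, 65 mm tall, floor and walls 4 mm; origin in the middle of its underside
- stand: wooden tray of sweets with the rail above it, fixed: tray 150 x 460 mm, 50 mm tall, its front 60 mm before the origin; origin on the counter below the middle one of the three hooks, same axes as the hooks
- scoop_b (a joint): swing (rad) of one scoop that already hangs on a neighbouring hook, 0 hanging straight; leave it alone
- scoop_c (a joint): swing (rad) of the other scoop that already hangs on a neighbouring hook, 0 hanging straight; leave it alone
- tin: bystander: red-labelled can, 68 mm across, 75 mm tall; leave it alone
- sweet_jar: bystander: squat glass jar of sweets, 72 mm across, 85 mm tall; leave it alone
- cup: bystander: paper cup, 72 mm across, 85 mm tall; leave it alone
- label_roll: bystander: roll of labels lying flat, 70 mm across, 30 mm high; leave it alone
- fudge_box: bystander: cardboard box, 90 x 130 x 45 mm; leave it alone
- spatula: bystander: spatula lying on the counter; leave it alone
- soda: bystander: soda bottle, 58 mm across, 190 mm tall; leave it alone
Mind the look-alikes: they are no part of the job. Leave any pink look-alike of the part that bears scoop_bar alone.

How it is judged:
On the way, in this order (a step that is already met when the one before it is completed fails the run):
1. the scoop is lifted out of the caddy (its middle over 100 mm from the caddy, sideways) (horizontal distance between scoop_center and caddy above 0.1 m), for 0.1 s.
2. with the bar in the bowl of the hook and the keeper shut above it, the scoop is pulled down on the hook with 4 to 12 N for 0.5 s on end (x of scoop_bar in the frame of hook between -0.009 and 0.009 m and y of scoop_bar in the frame of hook between -0.014 and 0.014 m and z of scoop_bar in the frame of hook between -0.005 and 0.019 m and value of joint keeper below 0.12 rad and contact force between scoop and hook between 4 and 12 N and contact force between the fingers and scoop above 0.5 N), for 0.5 s.
At the end, for the whole second after the job is handed in: The scoop hangs, released and still (under 0.03 m/s), on the hook that was empty: middle of its cross bar within 9 mm of the hook origin in x, 14 mm in y, and 5 mm below to 19 mm above it (the hook may sit 8 mm high or low); keeper shut (under 0.12 rad); handle within 0.3 rad of upright (x of scoop_bar in the frame of hook between -0.009 and 0.009 m and y of scoop_bar in the frame of hook between -0.014 and 0.014 m and z of scoop_bar in the frame of hook between -0.005 and 0.019 m and value of joint keeper below 0.12 rad and linear speed of scoop below 0.03 m/s and angle between scoop_center's own z axis and vertical below 0.3 rad and contact force between the fingers and scoop below 0.05 N); the robot touches nothing.
It fails at once if more than 20 N between scoop and hook (keeper included) (contact force between scoop and hook above 20 N).
It fails at once if a neighbouring scoop is swung more than 0.35 rad (value of joint any of scoop_b, scoop_c above 0.35 rad or value of joint any of scoop_b, scoop_c below -0.35 rad).
It fails at once if a bystander on the counter is moved more than 20 mm (distance of any of tin, sweet_jar, cup, label_roll, fudge_box, spatula, soda from where it was at the start of the episode above 0.02 m).
It also fails if it takes over 59 s, if anything falls off the work surface, if the arm or the gripper's body presses on something with over 40 N, if the wrist force passes 120 N, or if a joint passes its speed limit or range.

## Robot

A 6-joint arm with a two-finger parallel gripper is mounted at the origin on the work surface. World frame = base frame: x ahead of the robot, y to its left, z up, the work surface at z = 0. Lengths are in m, angles in rad, forces in N, time in s.
With the tool pointing down it reaches from about 0.35 to 0.975 m from the base axis. Payload 4.9 kg.
Tool frame: the origin (TCP) lies at the very end of the fingers, on their centre line; the grasp point (between the pads) lies 19 mm behind it; x points along the fingers, z is the direction in which the jaws open and shut, and the axes are right-handed (so a half turn about x gives the same grasp; the last joint's range is limited). The gripper opens to 85 mm and grips with 20 to 120 N. Pads are 22 mm wide; open, the fingers measure 114 mm over their backs; the gripper's body (76 mm by 85 mm) begins 54 mm behind the grasp point. The pads swing forward as they close: fully open they stand 13 mm farther back than shut.
Start: joints at [-1.379, 0.053, 1.613, -0, 1.476, -0.119], TCP at [0.191, -0.595, 0.193] pointing down, gripper open.
Joint ranges: [-3.01, 3.01], [-1.01, 2.22], [0.06, 2.58], [-1.02, 4.17], [0.09, 2.62], [-3.14, 3.14]. Speed limits (rad/s): [2.57, 2.57, 3.14, 3.14, 3.14, 3.14].

## Interface

Orientations are given as a rotation vector (axis times angle).
In Python, from station import ctrl, imaging gives the robot as it stands. The module is installed in compiled form; this text tells all that it offers.
- The arm moves only by the shell command python3 -m jog 'ROWS' [FORCE]. ROWS is JSON, a list that holds one entry, the list of rows, each a list of 5 numbers: the shift along the tool's x, y, z in m, then the turn about the tool's x in rad, then the closure, from -1 (fully open) to 1 (shut). A call has 1 to 12 rows; each row is the pose to reach, as a shift and turn from the pose measured when the call began, along the tool's axes at that moment; what a row does not reach only later rows make up. A row lasts 1/10 s, in which the tool goes at most 50 mm and 8.59 degrees, less where a joint would pass 70% of its speed; a pose out of reach is approached as far as the arm can. A call with a gripper value outside its range is refused whole. The fingers move at their own pace and stop on an object; FORCE is the grip in N (left out, the last holds). Time passes only in rows, so rows that repeat a pose let the fingers close. It gives the time, the measured TCP pose, the force and the opening at its end, in the units of the state.
- ctrl.get_obs(): the state, without advancing time (a new reading comes with each control period).
- imaging.get_image(name): name is "side" or "top" or "wrist"; returns a dict with "color" (420x560x3 uint8, red, green, blue), "intrinsics" (3x3 intrinsics, pixels), "R" (3x3) and "t" (3): a world point X has camera coordinates R X + t. Camera axes: x right, y down, z forward; pixel columns grow to the right and rows downward; lengths in m; the calibration is good to about 2 mm. A picture is of the moment at which its call begins. There is no depth.
- ctrl.finish_job(): hands the job in, once; it reports no verdict.
The state is a dict: "t": time; "q": joint angles; "dq": joint speeds; "effort": joint torques, N m; "tool_pos": TCP position; "tool_rot": TCP orientation; "contact_force": force on the tool from outside, world axes, zero at the start; "wrist_torque": the same for the moment, N m; "opening": finger opening in m.
Only numpy, scipy, OpenCV 4.12 (cv2) and the standard library are available. Lean on these libraries where they do the work, as an engineer would, in place of code of your own. Each camera call takes 0.05 s, during which the arm holds its last target.

## Working session

There is one attempt and no reset: what is moved stays moved. The work goes in short steps, Python scripts to look and compute and a shell command to move; the robot and the scene stay as the last step left them, time stands still between calls to the robot, and variables do not carry over. Pictures are saved under pics/ and viewed, and the job is handed in when it is done.

```bash
mkdir -p pics; ls
python3 - <<'E'
from station import ctrl, imaging
import cv2
o=ctrl.get_obs()
for k,v in o.items(): print(k,v)
for n in ["side","top","wrist"]:
    im=imaging.get_image(n); cv2.imwrite(f"pics/{n}0.png",im["color"][:,:,::-1])
    print(n,im["intrinsics"].tolist(),im["R"].tolist(),im["t"].tolist())
E
```

```text
pics
t 0.0
q [-1.37897658e+00  5.33505534e-02  1.61430842e+00 -2.26644842e-06
  1.47597603e+00 -1.18956111e-01]
dq [-1.37813211e-05 -6.16674524e-04 -6.61636501e-05  1.51773023e-04
 -1.40452102e-03  3.70178263e-04]
effort [ 1.18922115e-03 -3.93677008e+01 -3.70177031e+01 -2.54681345e-04
  6.94888717e-03  7.45317152e-06]
tool_pos [ 0.19101467 -0.59435931  0.19155838]
tool_rot [ 0.97865157  1.34187964 -0.97634708]
contact_force [-0.64795063  0.33538912 -0.77251504]
wrist_torque [ 0.01785283  0.00560148 -0.0139124 ]
opening 0.08524409250155368
side [[520.9581582639989, 0.0, 278.31824732486905], [0.0, 520.9581582639989, 206.7196096017811], [0.0, 0.0, 1.0]] [[-0.7961773525344784, -0.6049976824243432, -0.008912214784347004], [-0.43298894201037785, 0.5799786033660056, -0.6900328946755734], [0.4226371959588062, -0.5455296727940571, -0.7237231353862379]] [0.3842288259895965, 0.30907497949157114, 1.296423255352695]
top [[393.9813995783372, 0.0, 284.2861859375442], [0.0, 393.9813995783372, 206.98163050793397], [0.0, 0.0, 1.0]] [[-0.016824968192372638, -0.9998569799865251, -0.0017146479377981357], [-0.9918193969036483, 0.016906692764192925, -0.12652449432999074], [0.12653538782098994, -0.00042814950908907744, -0.9919620014481346]] [0.03430524624101531, 0.5021180467832644, 1.185080490925664]
wrist [[306.9685184828487, 0.0, 282.3092070235201], [0.0, 306.9685184828487, 201.58116852711743], [0.0, 0.0, 1.0]] [[0.3057469384362752, -0.952112656551653, -0.0005466909539031787], [-0.9138260957954281, -0.2936132693590852, 0.28055857623597047], [-0.26728388705668377, -0.08528034527617624, -0.9598367498848162]] [-0.6235326702382936, -0.03554630374953257, 0.3779551795266806]
```

View pics/side0.png

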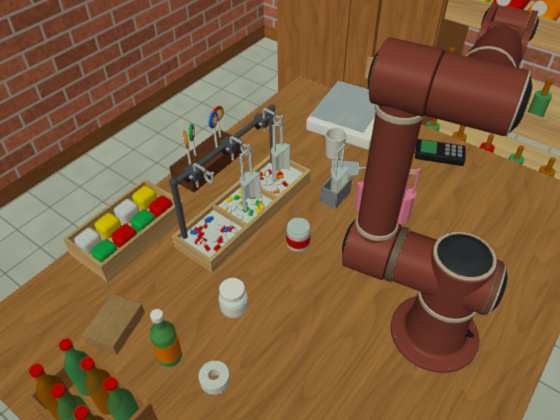

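View pics/top0.png

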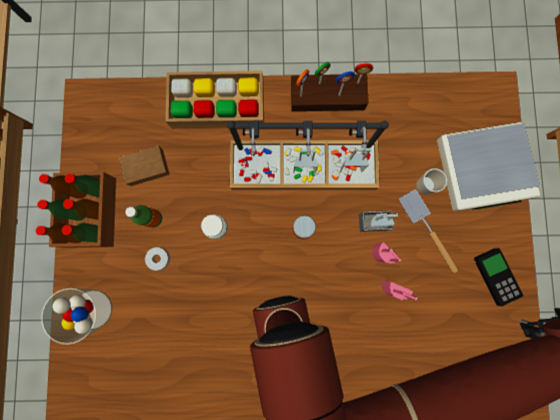

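View pics/wrist0.png

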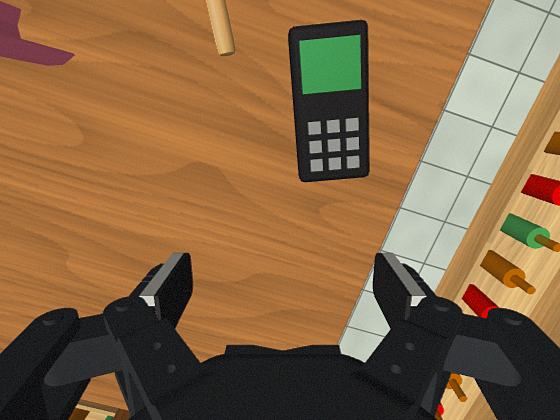

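Side view: the grey caddy with the metal scoop is at about (338,180), scoops hang near (250,180) and (280,150), and pink look-alikes stand near (395,200). In the top view the caddy is at (378,220), the rail hooks at about (252/307/362, 135), and the leftmost hook looks empty. I'll enlarge these areas to check.

Run:
```python
import cv2
s=cv2.imread("pics/side0.png"); t=cv2.imread("pics/top0.png")
cv2.imwrite("pics/s_rail.png",cv2.resize(s[90:270,160:320],None,fx=4.5,fy=4.5/1.4,interpolation=cv2.INTER_CUBIC)[:600])
cv2.imwrite("pics/s_rail.png",cv2.resize(s[100:250,160:320],None,fx=4,fy=4,interpolation=cv2.INTER_CUBIC))
cv2.imwrite("pics/t_rail.png",cv2.resize(t[110:200,225:395],None,fx=4.5,fy=4.5,interpolation=cv2.INTER_CUBIC))
a=cv2.resize(s[120:230,300:430],None,fx=3,fy=3,interpolation=cv2.INTER_CUBIC)
b=cv2.resize(t[190:300,340:470],None,fx=3,fy=3,interpolation=cv2.INTER_CUBIC)
cv2.imwrite("pics/caddy.png",cv2.hconcat([a,b]))
```

```text
(no output)
```

View pics/s_rail.png

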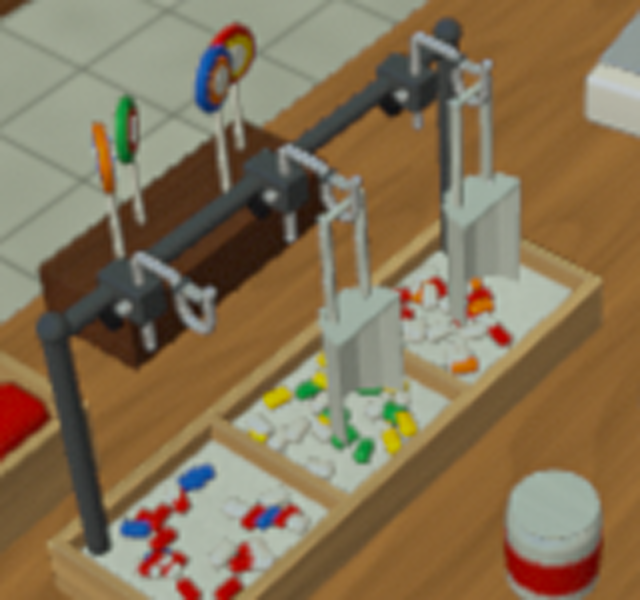

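View pics/t_rail.png

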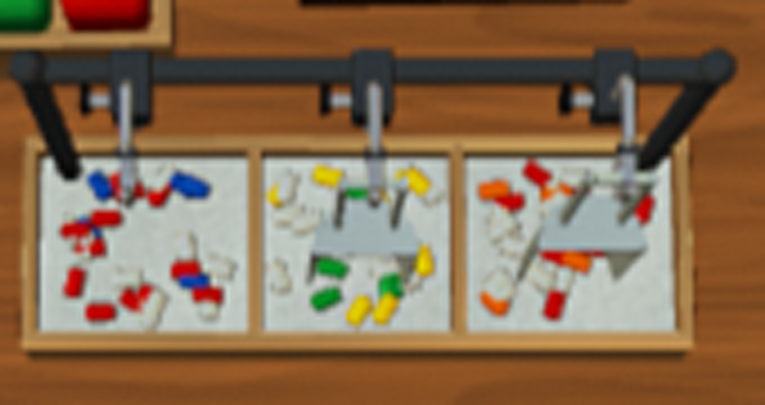

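View pics/caddy.png

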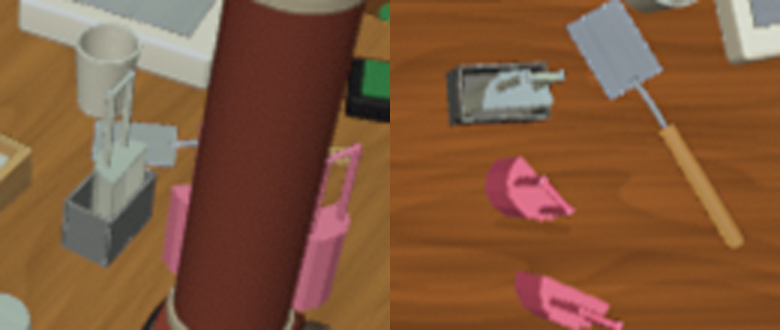

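The side crop shows the hook at full-frame px (~203,172) empty. The middle (250,145) and far (278,115) hooks each carry a scoop. The top crop agrees: left hook at px (253,147) is empty. The loose scoop is the grey metal one in the caddy (side (338,165), top (378,220)). The two pink ones (top (387,253) and (400,291)) are the look-alikes. Next I measure by ray casting.

```bash
cat > h.py <<'E'
import numpy as np, cv2, json, os
from station import ctrl, imaging
def ray(im,uv):
    K,R,t=[np.array(im[k]) for k in("intrinsics","R","t")]
    d=R.T@np.linalg.inv(K)@np.array([uv[0],uv[1],1.0]); c=-R.T@t
    return c,d/np.linalg.norm(d)
def plane(im,uv,z):
    c,d=ray(im,uv); return c+d*(z-c[2])/d[2]
def tri(obs):
    A=np.zeros((3,3));b=np.zeros(3);rs=[ray(im,uv) for im,uv in obs]
    for c,d in rs:
        M=np.eye(3)-np.outer(d,d);A+=M;b+=M@c
    X=np.linalg.solve(A,b)
    return X,[float(np.linalg.norm((np.eye(3)-np.outer(d,d))@(X-c))) for c,d in rs]
def proj(im,X):
    K,R,t=[np.array(im[k]) for k in("intrinsics","R","t")]
    p=K@(R@np.asarray(X)+t); return p[:2]/p[2]
def snap(n,name):
    im=imaging.get_image(n); cv2.imwrite(f"pics/{name}.png",im["color"][:,:,::-1]); 
    json.dump({k:np.array(im[k]).tolist() for k in("intrinsics","R","t")},open(f"pics/{name}.json","w")); return im
def load(name): return json.load(open(f"pics/{name}.json"))
E
python3 - <<'E'
from h import *
s=snap("side","side1");t=snap("top","top1")
from scipy.spatial.transform import Rotation as Rr
o=ctrl.get_obs(); print(Rr.from_rotvec(o["tool_rot"]).as_matrix().round(3))
# caddy floor outline by gray mask in top
X,e=tri([(s,(340,147)),(t,(391,214))]);print("bar?",X,e)
print("caddy",plane(t,(376,221),0.065))
# hook tip/stem approx
print("hookpts", plane(t,(253,147),0.26), plane(t,(307,147),0.26),plane(t,(364,146),0.26))
print("tray corners",[plane(t,p,0.05).round(3) for p in((231,187),(378,187),(231,142),(378,142))])
c=np.linalg.norm
E
```

```text
[[-0.     0.952  0.306]
 [ 0.001  0.306 -0.952]
 [-1.     0.    -0.001]]
bar? [ 0.45752123 -0.26002376  0.19046584] [0.0012807801473259002, 0.0012807801473259054]
caddy [ 0.4514919  -0.24762369  0.065     ]
hookpts [0.62939077 0.10323235 0.26      ] [ 0.62700183 -0.03472288  0.26      ] [ 0.62710653 -0.18038141  0.26      ]
tray corners [array([0.565, 0.188, 0.05 ]), array([ 0.557, -0.262,  0.05 ]), array([0.707, 0.188, 0.05 ]), array([ 0.699, -0.269,  0.05 ])]
```

```bash
python3 -m jog '[[[-0.05,0,0,0,-1],[-0.1,0,0,0,-1],[-0.11,0.04,-0.03,0.05,-1],[-0.11,0.08,-0.07,0.1,-1],[-0.11,0.12,-0.105,0.15,-1],[-0.11,0.16,-0.14,0.2,-1],[-0.11,0.2,-0.175,0.25,-1],[-0.11,0.24,-0.21,0.3,-1],[-0.11,0.275,-0.245,0.31,-1],[-0.11,0.31,-0.275,0.31,-1],[-0.11,0.31,-0.275,0.31,-1],[-0.11,0.31,-0.275,0.31,-1]]]'
python3 - <<'E'
from h import *
snap("wrist","w1");t=snap("top","t1");snap("side","s1")
E
```

```text
t: 1.45
tool_pos: [0.403, -0.2363, 0.3027]
tool_rot: [1.206, 1.212, -1.205]
contact_force: [-0.0, -0.1, -0.1]
opening: 0.0851
```

View pics/w1.png

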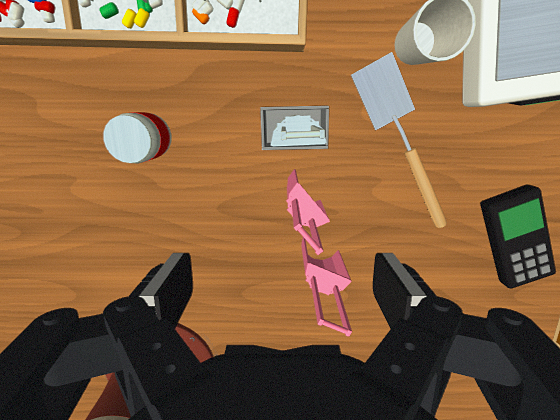

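Wrist view: caddy at about (295,128) with the grey scoop inside, bar around (300,133); pink look-alikes at (308,210) and (325,290). Enlarging the scoop.

Run:
```python
import cv2
w=cv2.imread("pics/w1.png")
a=cv2.resize(w[95:160,250:340],None,fx=8,fy=8,interpolation=cv2.INTER_CUBIC)
cv2.imwrite("pics/w1c.png",a)
s=cv2.imread("pics/t1.png")
cv2.imwrite("pics/t1c.png",cv2.resize(s[195:245,345:425],None,fx=8,fy=8,interpolation=cv2.INTER_CUBIC))
s=cv2.imread("pics/side0.png")
cv2.imwrite("pics/s0c.png",cv2.resize(s[130:215,310:370],None,fx=7,fy=7,interpolation=cv2.INTER_CUBIC))
```

```text
(no output)
```

View pics/w1c.png

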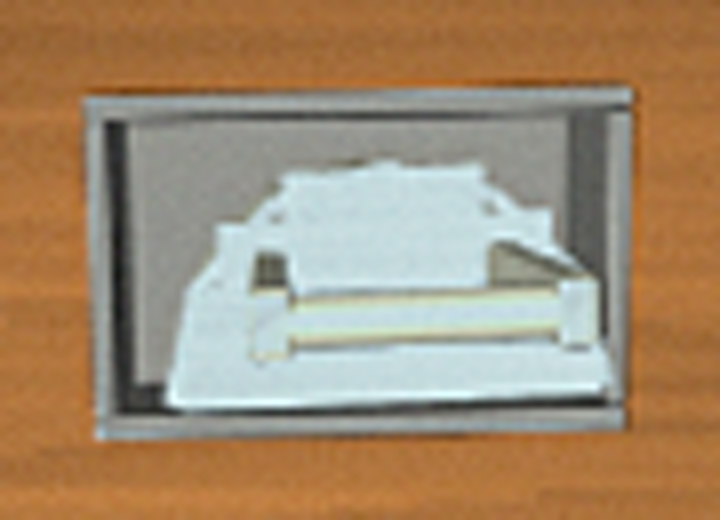

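View pics/t1c.png

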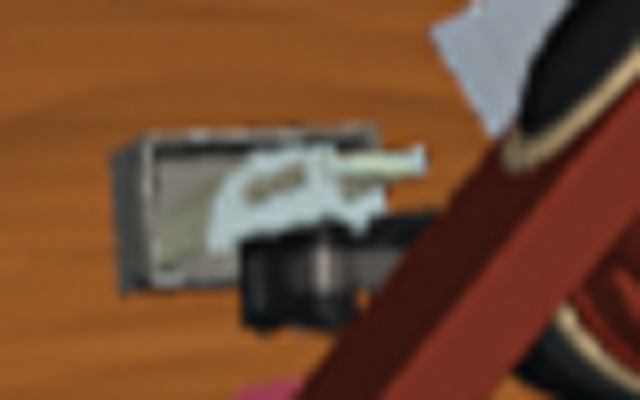

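View pics/s0c.png

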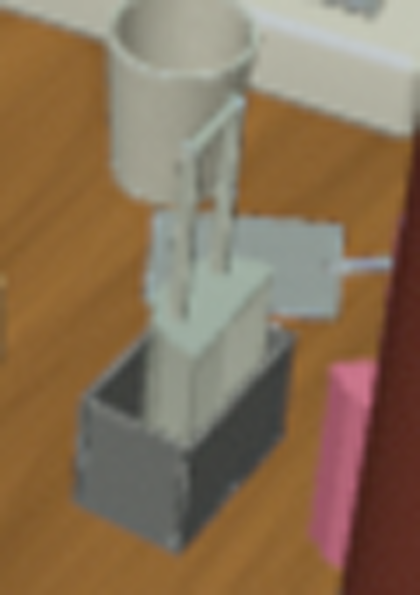

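Run:
```python
from h import *
w=load("w1");s=load("side1");t=load("t1");o=ctrl.get_obs()
P=[]
for a,b in (((283.75,135.6),(336.9,151.4)),((322.2,134.0),(344,144.3)),((303,134.75),(340.4,147.9))):
    X,e=tri([(w,a),(s,b)]);print(X.round(4),np.round(e,4));P.append(X)
print(np.linalg.norm(P[0]-P[1]))
print([plane(w,p,0.195).round(4) for p in((283.75,135.6),(322.2,134.0),(303,134.75))])
print("caddy corners",[plane(w,(250+a/8,95+b/8),0.065).round(4) for a,b in((85,95),(632,90),(98,438),(628,428))])
from scipy.spatial.transform import Rotation as Rr
print(Rr.from_rotvec(o["tool_rot"]).as_matrix().round(3), o["tool_pos"])
c,_=ray(w,(0,0));print("cam",c)
```

```text
[ 0.4528 -0.237   0.1921] [0.0008 0.0008]
[ 0.4535 -0.2732  0.1934] [0.002 0.002]
[ 0.4532 -0.2551  0.1925] [0.0013 0.0013]
0.036296908123916255
[array([ 0.4536, -0.2365,  0.195 ]), array([ 0.4552, -0.2719,  0.195 ]), array([ 0.4545, -0.2542,  0.195 ])]
caddy corners [array([ 0.4808, -0.2069,  0.065 ]), array([ 0.482 , -0.2959,  0.065 ]), array([ 0.4253, -0.2082,  0.065 ]), array([ 0.4274, -0.2978,  0.065 ])]
[[-0.001  1.     0.   ]
 [ 0.001  0.    -1.   ]
 [-1.    -0.001 -0.001]] [ 0.40175902 -0.23882157  0.3023583 ]
cam [ 0.47447988 -0.23502852  0.48339677]
```

```bash
python3 - <<'E'
from station import ctrl
for _ in range(2): print(ctrl.get_obs()["tool_pos"])
E
python3 -m jog '[[[0,0.03,0.008,-0.02,-1],[0,0.052,0.016,-0.035,-1],[0.03,0.052,0.016,-0.035,-1],[0.07,0.052,0.016,-0.035,-1],[0.07,0.052,0.016,-0.035,-1],[0.07,0.052,0.016,-0.035,-1]]]'
python3 - <<'E'
from h import *
print(ctrl.get_obs()["tool_pos"])
im=snap("wrist","w2");s=snap("side","s2")
print(ctrl.get_obs()["tool_pos"])
E
```

```text
[ 0.40175902 -0.23882157  0.3023583 ]
[ 0.40175902 -0.23882157  0.3023583 ]
t: 2.2
tool_pos: [0.4529, -0.2555, 0.232]
tool_rot: [1.185, 1.228, -1.185]
contact_force: [0.5, -1.5, 1.0]
opening: 0.0858
[ 0.45285577 -0.25554278  0.23203517]
[ 0.45431292 -0.2561306   0.23501634]
```

View pics/w2.png

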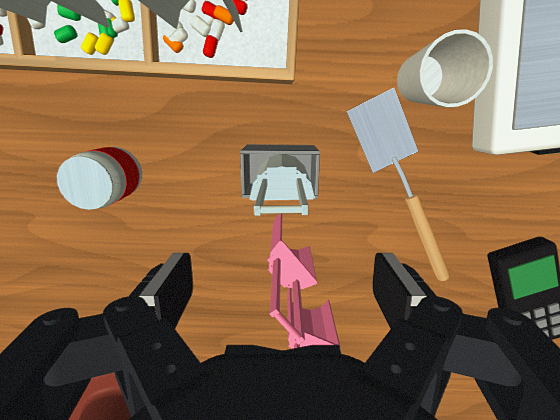

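Wrist view: the bar is now at about (281,210), laterally centred between the fingers (282).

Run:
```python
from h import *
w=cv2.imread("pics/w2.png");cv2.imwrite("pics/w2c.png",cv2.resize(w[135:235,225:335],None,fx=6,fy=6,interpolation=cv2.INTER_CUBIC))
```

```text
(no output)
```

View pics/w2c.png

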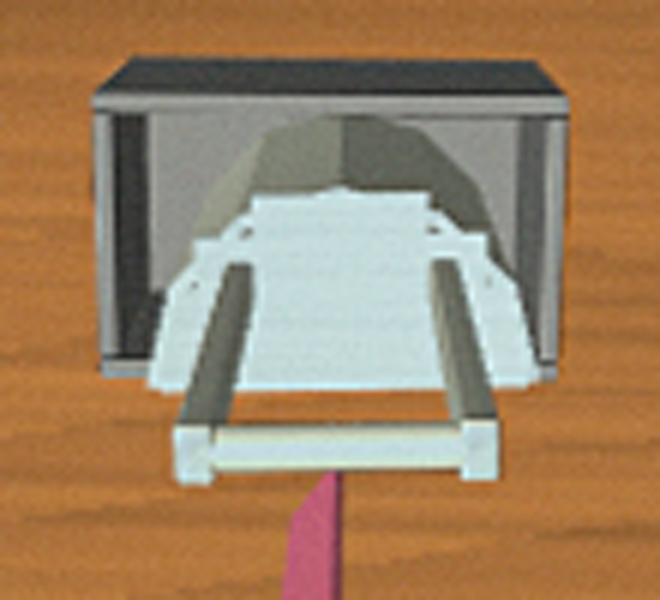

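Run:
```python
from h import *
w=load("w1");w2=load("w2");s=load("side1")
for a,b,c in (((283.75,135.6),(336.9,151.4),(257.2,210.5)),((322.2,134.0),(344,144.3),(305,209.5)),((303,134.75),(340.4,147.9),(281.1,210))):
    X,e=tri([(w,a),(w2,c)]);print(X.round(4),np.round(e,4), end=' ')
    X,e=tri([(w,a),(s,b),(w2,c)]);print(X.round(4),np.round(e,4))
c,_=ray(w2,(0,0));print("cam2",c)
print("caddy rim", [plane(w2,(225+a/6,135+b/6),.065).round(4) for a,b in((93,100),(568,98),(103,370),(553,373))])
```

```text
[ 0.4539 -0.2363  0.1973] [0.0002 0.0002] [ 0.4526 -0.2364  0.1927] [0.0009 0.0009 0.0006]
[ 0.4553 -0.2716  0.1957] [0.0002 0.0002] [ 0.4538 -0.2727  0.1934] [0.0014 0.0026 0.0012]
[ 0.4547 -0.2539  0.1967] [0.0002 0.0002] [ 0.4532 -0.2545  0.1929] [0.0011 0.0016 0.0008]
cam2 [ 0.52475619 -0.25247971  0.41256956]
caddy rim [array([ 0.4795, -0.2066,  0.065 ]), array([ 0.4828, -0.2957,  0.065 ]), array([ 0.4269, -0.2083,  0.065 ]), array([ 0.4292, -0.2964,  0.065 ])]
```

```bash
python3 -m jog '[[[0.03,0.001,0,0,-1],[0.055,0.001,0,0,-1],[0.068,0.001,0,0,-1],[0.068,0.001,0,0,-1],[0.068,0.001,0,0,0.3],[0.068,0.001,0,0,1],[0.068,0.001,0,0,1],[0.068,0.001,0,0,1],[0.068,0.001,0,0,1],[0.068,0.001,0,0,1],[0.068,0.001,0,0,1]]]' 50
python3 - <<'E'
from h import *
snap("wrist","w3");s=snap("side","s3")
o=ctrl.get_obs();print(o["tool_pos"],o["opening"],o["contact_force"])
a=cv2.imread("pics/w3.png");b=cv2.imread("pics/s3.png")
cv2.imwrite("pics/c3.png",cv2.hconcat([cv2.resize(a[130:420,130:430],(500,483)),cv2.resize(b[110:220,300:370],(290,483))]))
E
```

```text
t: 3.4
tool_pos: [0.4555, -0.2562, 0.167]
tool_rot: [1.184, 1.222, -1.183]
contact_force: [0.2, 0.6, -0.0]
opening: 0.0003
[ 0.45541675 -0.25618057  0.16691584] -0.00024228839117006976 [-0.20470013  0.33097609  0.00288529]
```

View pics/c3.png

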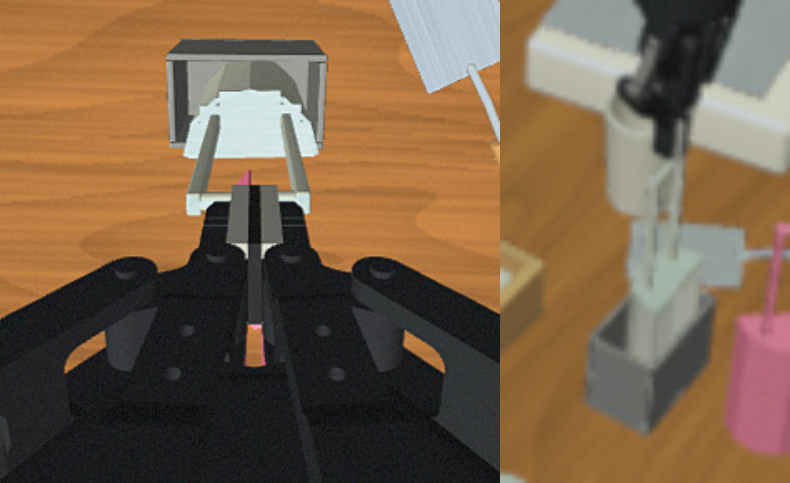

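```bash
python3 - <<'E'
from h import *
w=load("w3");s=load("s3");T=np.array([.4555,-.2562,.167])
for nm,i in(("w",w),("s",s)):
  for X in (T,(.4545,-.254,.1965),(.4545,-.254,.205)): print(nm,X,proj(i,X).round(1))
c,d=ray(w,(283,241));print(c)
print(ctrl.get_obs()["tool_rot"])
E
python3 -c "
import cv2
s=cv2.imread('pics/s3.png');cv2.imwrite('pics/s3c.png',cv2.resize(s[100:220,300:390],None,fx=5,fy=5))"
```

```text
w [ 0.4555 -0.2562  0.167 ] [283.6 230.1]
w (0.4545, -0.254, 0.1965) [279.9 251.8]
w (0.4545, -0.254, 0.205) [279.8 259. ]
s [ 0.4555 -0.2562  0.167 ] [338.8 154.2]
s (0.4545, -0.254, 0.1965) [339.5 146.9]
s (0.4545, -0.254, 0.205) [339.7 144.5]
[ 0.52655439 -0.25245769  0.34789029]
[ 1.18407274  1.22238819 -1.18343413]
```

View pics/s3c.png

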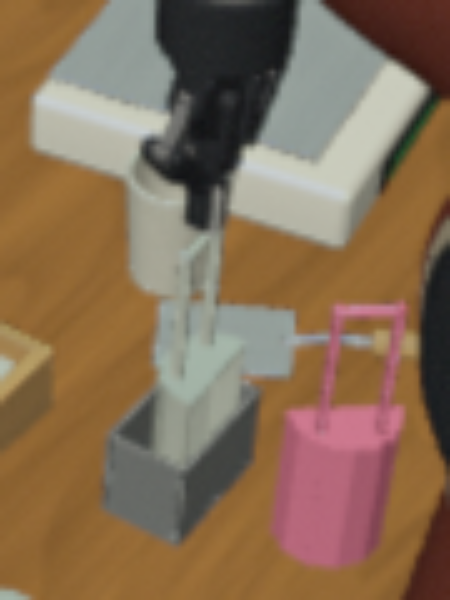

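Run:
```python
from h import *
w=load("w3");s=load("s3")
print(tri([(w,(283,241)),(s,(339.6,145))]))
c=cv2.imread("pics/w3.png");cv2.imwrite("pics/w3c.png",cv2.resize(c[210:310,220:345],None,fx=6,fy=6))
```

```text
(array([ 0.4592339 , -0.2572319 ,  0.19773513]), [0.0026573984288156883, 0.002657398428815581])
```

View pics/w3c.png

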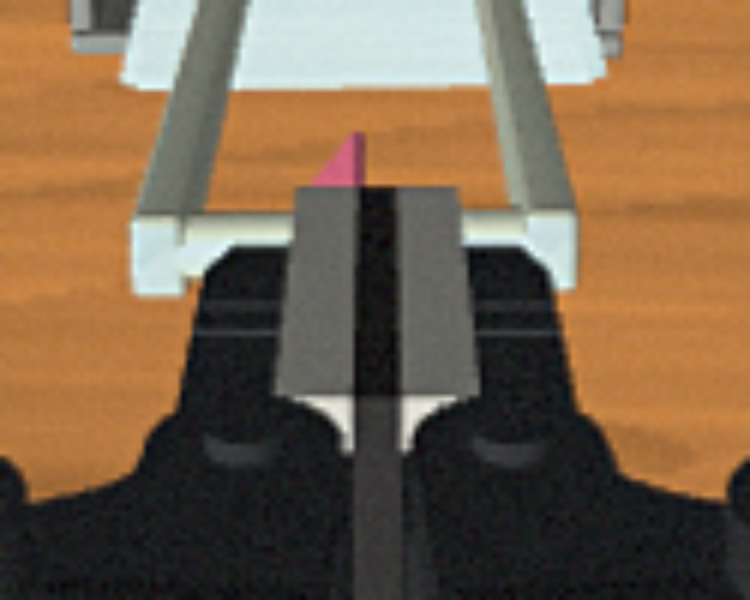

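The fingers closed on air: both views show the shut tips just above the bar (wrist (283,241), side (340,145)), though the reading puts the TCP lower. I'll work out the true tip height.

```bash
python3 - <<'E'
from h import *
w=load("w3");s=load("s3")
for z in (.167,.18,.19,.195,.2,.205): print(z,[proj(w,(x,-.256,z)).round(1).tolist() for x in(.4445,.4555,.4665)],proj(s,(.4555,-.256,z)).round(1), proj(s,(.4665,-.256,z)).round(1))
# pad width check: scale of shut fingers: 
K=np.array(w["intrinsics"]);print("mm/px at z=.2:",1000*abs(.348-.2)/K[0,0])
E
python3 -m jog '[[[0,0,0,0,0],[0,0,0,0,-0.5],[0,0,0,0,-1],[0,0,0,0,-1],[0,0,0,0,-1],[0,0,0,0,-1],[0,0,0,0,-1]]]'
python3 - <<'E'
from h import *
snap("wrist","w4");s=snap("side","s4")
a=cv2.imread("pics/w4.png");b=cv2.imread("pics/s4.png")
cv2.imwrite("pics/c4.png",cv2.hconcat([cv2.resize(a[130:420,130:430],(500,483)),cv2.resize(b[110:220,300:370],(290,483))]))
E
```

```text
0.167 [[282.7, 246.1], [283.3, 230.1], [283.9, 213.5]] [338.8 154.2] [335.6 152.8]
0.18 [[282.8, 255.2], [283.4, 238.2], [284.1, 220.6]] [339.1 150.8] [335.9 149.3]
0.19 [[282.9, 263.0], [283.6, 245.2], [284.3, 226.8]] [339.4 148.1] [336.1 146.6]
0.195 [[282.9, 267.3], [283.6, 249.0], [284.3, 230.1]] [339.5 146.8] [336.3 145.3]
0.2 [[283.0, 271.8], [283.7, 253.1], [284.4, 233.7]] [339.6 145.4] [336.4 143.9]
0.205 [[283.0, 276.6], [283.8, 257.4], [284.5, 237.4]] [339.8 144. ] [336.5 142.6]
mm/px at z=.2: 0.48213413131571403
t: 4.2
tool_pos: [0.4555, -0.2562, 0.167]
tool_rot: [1.184, 1.222, -1.183]
contact_force: [-1.2, -0.6, -0.3]
opening: 0.0856
```

View pics/c4.png

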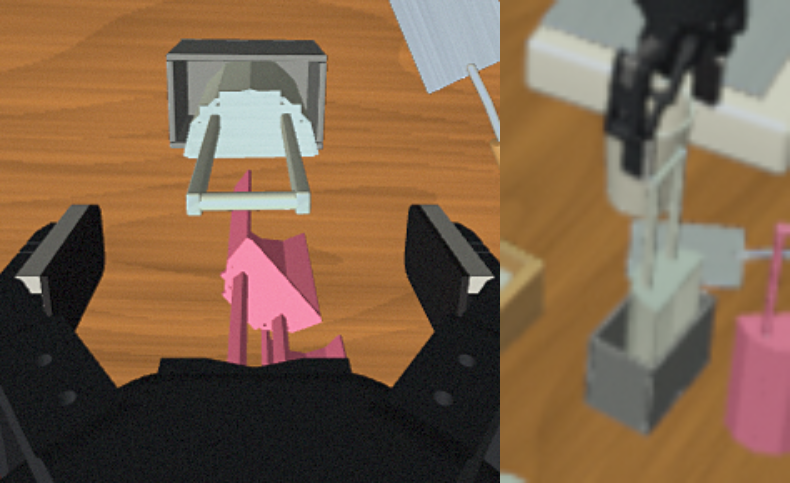

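```bash
python3 - <<'E'
from h import *
from scipy.optimize import least_squares
w=load("w4");s=load("s4")
import cv2
# open tips: inner front-bottom corners, left and right pads, jaw gap 85.5mm ; unknown mid position
obs=np.array([[130+103*.6,130+207*.6],[130+407*.6,130+207*.6]])
def f(p):
    m=np.array(p); zax=np.array([0.035,-1,0]); 
    return np.r_[proj(w,m-zax*.0428)-obs[0],proj(w,m+zax*.0428)-obs[1]]
r=least_squares(f,[.4665,-.256,.2]);print(r.x,r.cost)
# top end of the front face strip
w3=load("w3")
# shut: the pad block front face width spans u 295..458 crop at tip
E
python3 -c "
import cv2
s=cv2.imread('pics/w4.png');cv2.imwrite('pics/w4c.png',cv2.resize(s[235:335,130:250],None,fx=6,fy=6))"
```

```text
[ 0.46275133 -0.25533515  0.21627694] 0.04327130465680286
```

View pics/w4c.png

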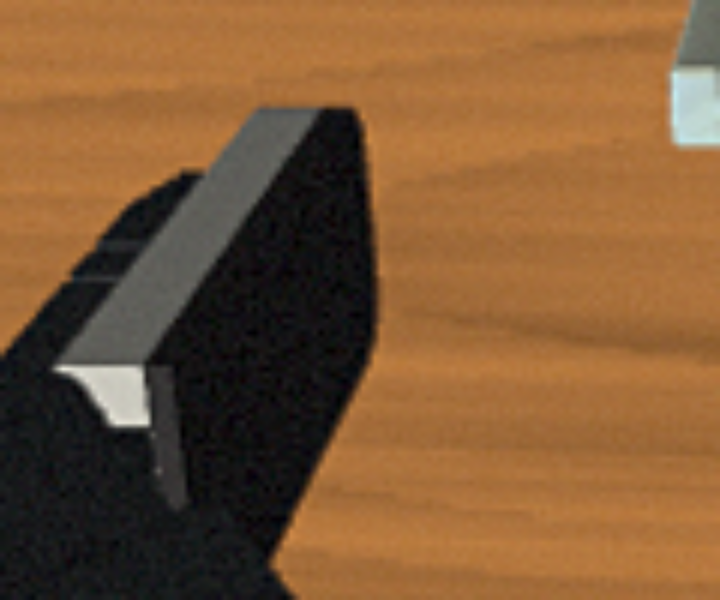

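Run:
```python
from h import *
w=load("w4")
for y in(-.2130,):
  for a,b in((322,108),(340,107),(356,115),(368,200),(376,300),(376,340),(270,560),(145,362)):
    c,d=ray(w,(130+a/6,235+b/6)); k=(y-c[1])/d[1]; print((a,b),(c+k*d).round(4))
```

```text
(322, 108) [ 0.4681 -0.213   0.229 ]
(340, 107) [ 0.4663 -0.213   0.2251]
(356, 115) [ 0.4639 -0.213   0.2214]
(368, 200) [ 0.4558 -0.213   0.2196]
(376, 300) [ 0.4467 -0.213   0.219 ]
(376, 340) [ 0.4434 -0.213   0.2195]
(270, 560) [ 0.443  -0.213   0.2448]
(145, 362) [ 0.4681 -0.213   0.2604]
```

Pad outline in the wrist view: x 0.443–0.468 (centred on the bar), lower end at z≈0.219 open, roughly 0.206 shut. The real fingertips therefore stand about 38 mm above the reported TCP height, so I'll go down another 40 mm, look, then close.

```bash
python3 -m jog '[[[0.02,0,0,0,-1],[0.035,0,0,0,-1],[0.04,0,0,0,-1],[0.04,0,0,0,-1],[0.04,0,0,0,-1]]]'
python3 - <<'E'
from h import *
snap("wrist","w5");s=snap("side","s5")
a=cv2.imread("pics/w5.png");b=cv2.imread("pics/s5.png")
cv2.imwrite("pics/c5.png",cv2.hconcat([cv2.resize(a[130:420,130:430],(500,483)),cv2.resize(b[110:220,300:370],(290,483))]))
E
```

```text
t: 4.8
tool_pos: [0.4557, -0.2564, 0.1273]
tool_rot: [1.184, 1.222, -1.183]
contact_force: [0.2, -0.3, 0.7]
opening: 0.0853
```

View pics/c5.png

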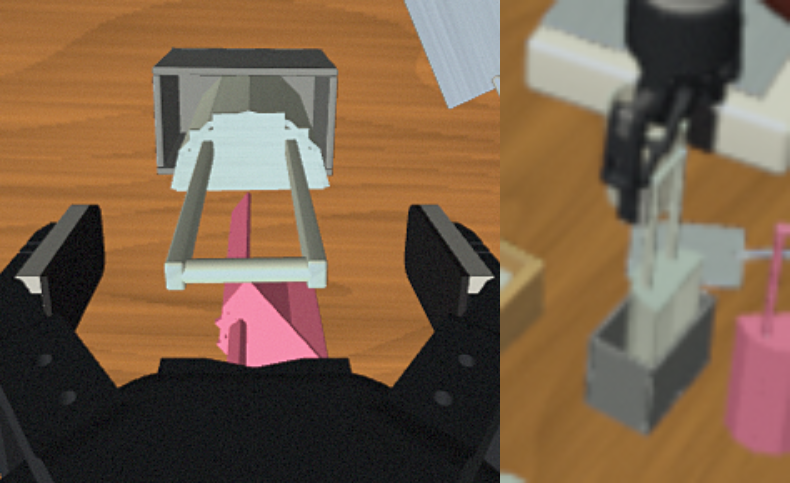

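The bar now sits between the pads (crop y≈272, pads y 205–300). Closing.

```bash
python3 -m jog '[[[0,0,0,0,0],[0,0,0,0,0.3],[0,0,0,0,0.6],[0,0,0,0,1],[0,0,0,0,1],[0,0,0,0,1],[0,0,0,0,1]]]' 50
python3 - <<'E'
from h import *
snap("wrist","w6");s=snap("side","s6")
a=cv2.imread("pics/w6.png");b=cv2.imread("pics/s6.png")
cv2.imwrite("pics/c6.png",cv2.hconcat([cv2.resize(a[130:420,130:430],(500,483)),cv2.resize(b[110:220,300:370],(290,483))]))
E
```

```text
t: 5.6
tool_pos: [0.4563, -0.2566, 0.1284]
tool_rot: [1.184, 1.22, -1.182]
contact_force: [-0.5, 0.8, 3.6]
opening: 0.0391
```

View pics/c6.png

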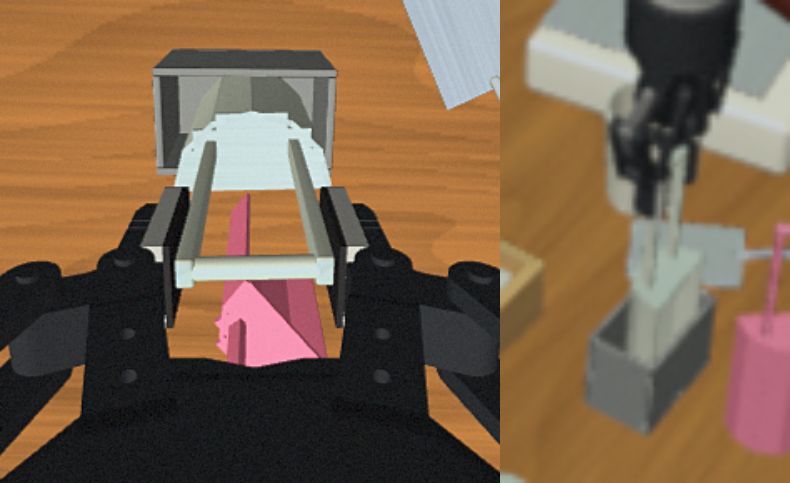

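Both fingers hold the legs (opening 39 mm) with the bar and window free. Lifting out and carrying in front of the empty hook.

```bash
python3 -m jog '[[[-0.01,0,0,0,1],[-0.03,0,0,0,1],[-0.06,0,0,0,1],[-0.095,0,0,0,1],[-0.125,0,0,0,1],[-0.14,0,0,0,1],[-0.14,0.01,-0.02,0.01,1],[-0.14,0.03,-0.05,0.03,1],[-0.14,0.03,-0.08,0.055,1],[-0.14,0.03,-0.11,0.055,1],[-0.14,0.03,-0.12,0.055,1],[-0.14,0.03,-0.12,0.055,1]]]'
python3 - <<'E'
from h import *
snap("wrist","w7");s=snap("side","s7");snap("top","t7")
o=ctrl.get_obs();print(o["tool_pos"],o["contact_force"])
a=cv2.imread("pics/w7.png");b=cv2.imread("pics/s7.png")
cv2.imwrite("pics/c7.png",cv2.hconcat([cv2.resize(a[0:420],(400,300)),cv2.resize(b,(400,300))]))
E
```

```text
t: 6.9
tool_pos: [0.4813, -0.1345, 0.2674]
tool_rot: [1.223, 1.196, -1.222]
contact_force: [0.1, -0.5, -1.4]
opening: 0.0392
[ 0.48154394 -0.13626511  0.26781513] [ 0.34941767 -0.49218398 -2.31186011]
```

View pics/c7.png

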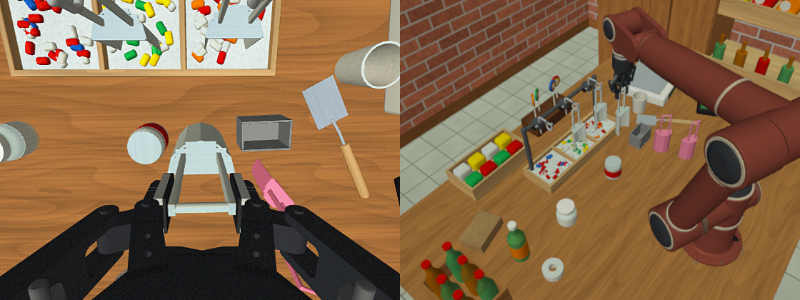

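```bash
python3 -m jog '[[[0,0,-0.03,0,1],[0,0,-0.07,0,1],[0,0.01,-0.11,0,1],[0,0.02,-0.15,0,1],[0,0.03,-0.19,0,1],[0,0.035,-0.22,0,1],[0,0.04,-0.238,0,1],[0,0.04,-0.238,0,1],[0,0.04,-0.238,0,1],[0,0.04,-0.238,0,1]]]'
python3 - <<'E'
from h import *
snap("wrist","w8");s=snap("side","s8");snap("top","t8")
o=ctrl.get_obs();print(o["tool_pos"],o["contact_force"])
E
```

```text
t: 8.05
tool_pos: [0.5269, 0.0994, 0.2671]
tool_rot: [1.226, 1.193, -1.226]
contact_force: [-0.3, 0.6, -2.1]
opening: 0.0391
[0.5267944  0.09972049 0.26732282] [ 0.44157814 -0.05515777 -1.65837124]
```

View pics/w8.png

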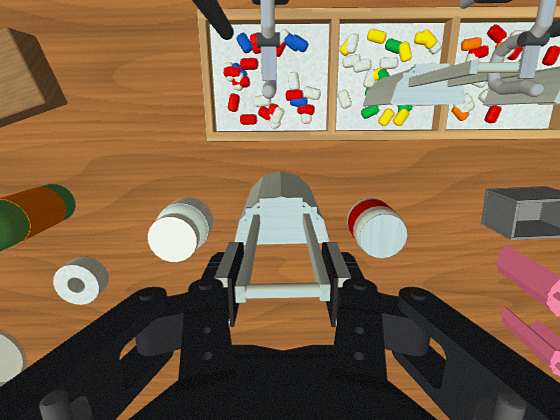

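View pics/s8.png

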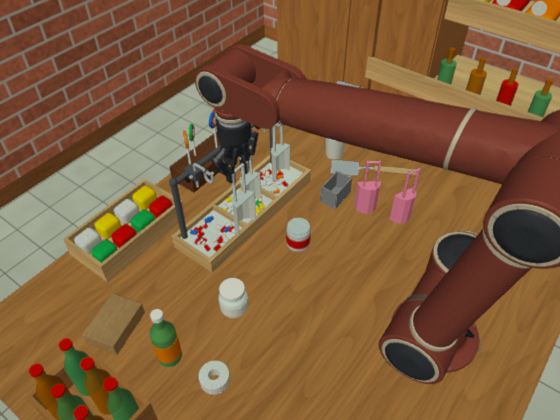

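View pics/t8.png

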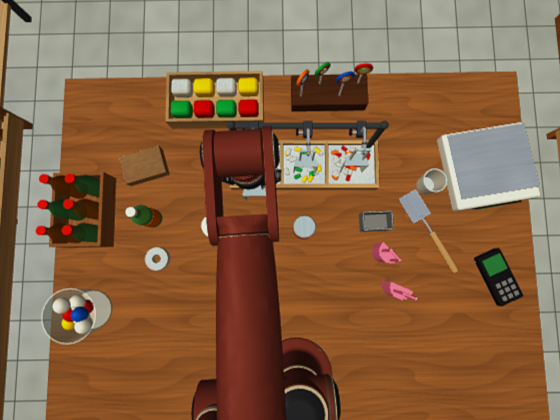

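Run:
```python
import cv2
w=cv2.imread("pics/w8.png");s=cv2.imread("pics/side0.png")
a=cv2.resize(w[0:110,225:315],None,fx=5,fy=5,interpolation=cv2.INTER_CUBIC)
b=cv2.resize(s[155:195,185:220],None,fx=10,fy=10,interpolation=cv2.INTER_CUBIC)
b=cv2.copyMakeBorder(b,0,150,0,0,cv2.BORDER_CONSTANT)
cv2.imwrite("pics/hk.png",cv2.hconcat([a,b]))
```

```text
(no output)
```

View pics/hk.png

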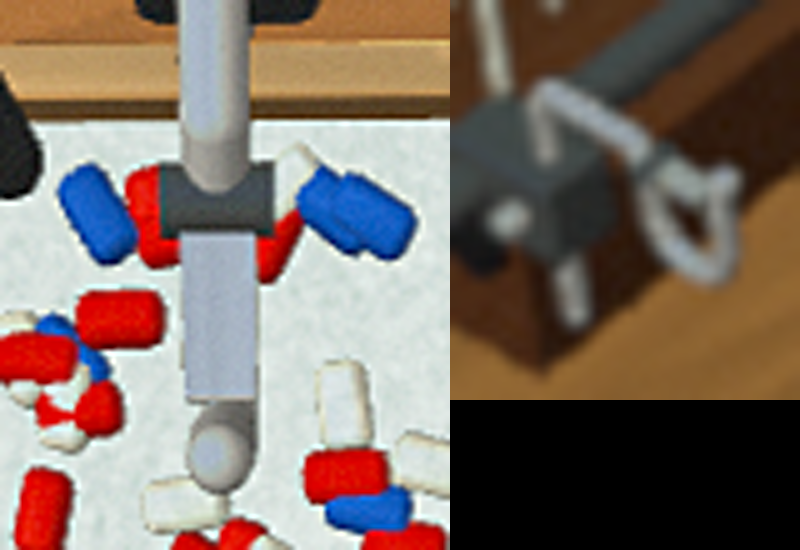

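```bash
python3 - <<'E'
from h import *
w=load("w8");s=load("side1")
N,e=tri([(w,(269.0,90.8)),(s,(212.6,173.5))]);print("nose",N,e)
# elbow above stem: wrist bend front ~ (214,170)/5 ; side (655,145)
E_,e=tri([(w,(225+214/5,165/5)),(s,(205.5,169.5))]);print("stemtop",E_,e)
# keeper end middle
print("keeper end @z",[(z,plane(w,(225+221/5,400/5),z).round(4)) for z in(.266,.274,.282)])
print("keeper hinge-end",[(z,plane(w,(225+218/5,233/5),z).round(4)) for z in(.266,.274,.282)])
for z in(.275,.283,.291): print("nose@",z,plane(w,(269,90.8),z).round(4),plane(s,(212.6,173.5),z).round(4))
# bowl bottom in side
print("side bowl rows")
for dz in(-.008,0,.008):
    print(dz,proj(s,(.63,.103,.245+dz)),proj(s,(.6145,.103,.245+dz+.0385)),proj(s,(.6425,.103,.245+dz+.034)))
# bar in wrist
print([plane(w,p,.335).round(4) for p in((240,292),(325,292))])
for k in("R",): print(np.array(w[k]).round(3))
c,_=ray(w,(0,0));print(c)
E
python3 -c "
import cv2
s=cv2.imread('pics/w8.png');cv2.imwrite('pics/w8c.png',cv2.resize(s[235:335,220:345],None,fx=6,fy=6))
s=cv2.imread('pics/s8.png');cv2.imwrite('pics/s8c.png',cv2.resize(s[100:250,170:290],None,fx=4,fy=4))"
```

```text
nose [0.60815302 0.10423995 0.2738326 ] [0.0016697665147079378, 0.0016697665147078998]
stemtop [0.63502993 0.10323507 0.27251342] [0.0029587089633397842, 0.002958708963339857]
keeper end @z [(0.266, array([0.6155, 0.1054, 0.266 ])), (0.274, array([0.6147, 0.1051, 0.274 ])), (0.282, array([0.614 , 0.1048, 0.282 ]))]
keeper hinge-end [(0.266, array([0.6323, 0.1051, 0.266 ])), (0.274, array([0.6308, 0.1048, 0.274 ])), (0.282, array([0.6293, 0.1046, 0.282 ]))]
nose@ 0.275 [0.6093 0.1054 0.275 ] [0.6059 0.1041 0.275 ]
nose@ 0.283 [0.6088 0.1051 0.283 ] [0.5994 0.11   0.283 ]
nose@ 0.291 [0.6082 0.1048 0.291 ] [0.5929 0.116  0.291 ]
side bowl rows
-0.008 [207.37679036 180.37534795] [210.30543043 171.72505754] [202.27406759 168.55537157]
0 [207.03983229 178.09699063] [209.97261214 169.34746149] [201.90958373 166.19115676]
0.008 [206.69992588 175.79869788] [209.63680397 166.94850625] [201.54186342 163.80594874]
[array([0.5262, 0.1183, 0.335 ]), array([0.5253, 0.0827, 0.335 ])]
[[-0.024 -1.     0.005]
 [-0.96   0.024  0.277]
 [-0.277  0.002 -0.961]]
[0.59781521 0.09933661 0.44806136]
```

View pics/w8c.png

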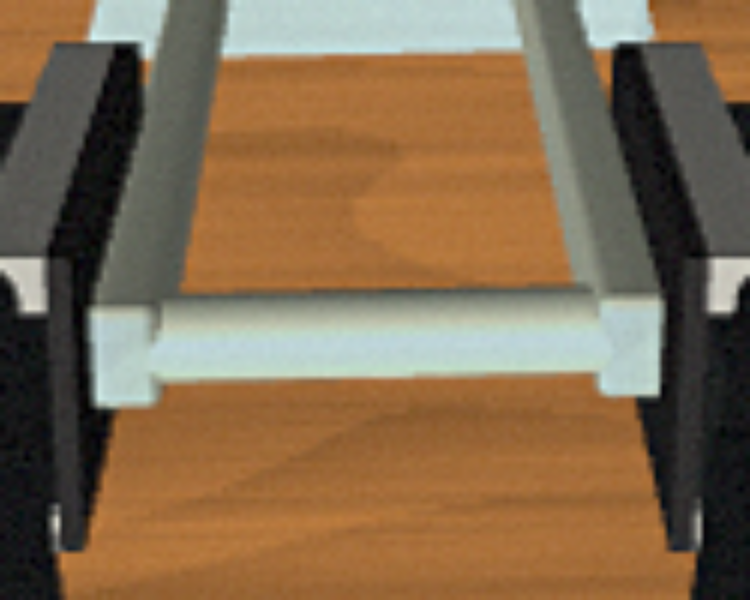

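View pics/s8c.png

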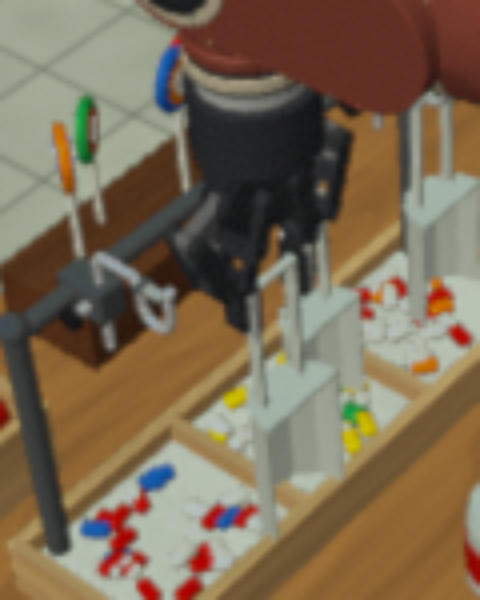

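Run:
```python
from h import *
w=load("w8")
for z in(.332,.336): print([plane(w,(220+a/6,235+b/6),z).round(4) for a,b in((125,355),(630,344),(377,349))])
for z in (.268,.272,.28): print(z,[plane(w,(225+a/5,b/5),z).round(4) for a,b in((214.5,5),(215,130),(218.5,233),(221,400),(220,454))])
o=ctrl.get_obs()
from scipy.spatial.transform import Rotation as Rr
print(Rr.from_rotvec(o["tool_rot"]).as_matrix().round(3),o["tool_pos"])
```

```text
[array([0.5233, 0.1185, 0.332 ]), array([0.5232, 0.0822, 0.332 ]), array([0.5233, 0.1004, 0.332 ])]
[array([0.5258, 0.1178, 0.336 ]), array([0.5258, 0.0828, 0.336 ]), array([0.5258, 0.1003, 0.336 ])]
0.268 [array([0.6532, 0.1046, 0.268 ]), array([0.6417, 0.105 , 0.268 ]), array([0.6319, 0.105 , 0.268 ]), array([0.6153, 0.1053, 0.268 ]), array([0.6098, 0.1056, 0.268 ])]
0.272 [array([0.652 , 0.1045, 0.272 ]), array([0.6408, 0.1048, 0.272 ]), array([0.6312, 0.1048, 0.272 ]), array([0.6149, 0.1052, 0.272 ]), array([0.6095, 0.1055, 0.272 ])]
0.28 [array([0.6495, 0.1042, 0.28  ]), array([0.6388, 0.1046, 0.28  ]), array([0.6297, 0.1046, 0.28  ]), array([0.6142, 0.1049, 0.28  ]), array([0.609 , 0.1052, 0.28  ])]
[[ 0.004  1.    -0.024]
 [-0.003 -0.024 -1.   ]
 [-1.     0.004  0.003]] [0.5267944  0.09972049 0.26732282]
```

Measured hook: nose top (0.609, 0.105, ~0.274), keeper end x≈0.615, yaw≈-0.02, so its origin is about (0.6235, 0.105) and it is probably set low. The bar is at (0.526, 0.100, 0.336). I move the bar above the mouth, close to the nose.

```bash
python3 -m jog '[[[0,0.02,-0.002,0.01,1],[0,0.045,-0.004,0.02,1],[0,0.07,-0.006,0.02,1],[0,0.085,-0.007,0.02,1],[0,0.093,-0.007,0.02,1],[0,0.093,-0.007,0.02,1],[0,0.093,-0.007,0.02,1],[0,0.093,-0.007,0.02,1]]]'
python3 - <<'E'
from h import *
snap("wrist","w9");s=snap("side","s9")
o=ctrl.get_obs();print(o["tool_pos"],o["contact_force"],o["tool_rot"])
a=cv2.imread("pics/w9.png");b=cv2.imread("pics/s9.png")
cv2.imwrite("pics/c9.png",cv2.hconcat([cv2.resize(a[100:400,150:420],(480,533)),cv2.resize(b[100:250,170:260],(320,533))]))
E
```

```text
t: 9.0
tool_pos: [0.6201, 0.1038, 0.264]
tool_rot: [1.24, 1.182, -1.241]
contact_force: [6.8, -1.5, -19.3]
opening: 0.039
[0.62002284 0.1038316  0.26395517] [  6.63905494   0.30907136 -19.77705854] [ 1.24053153  1.18228282 -1.24084223]
```

View pics/c9.png

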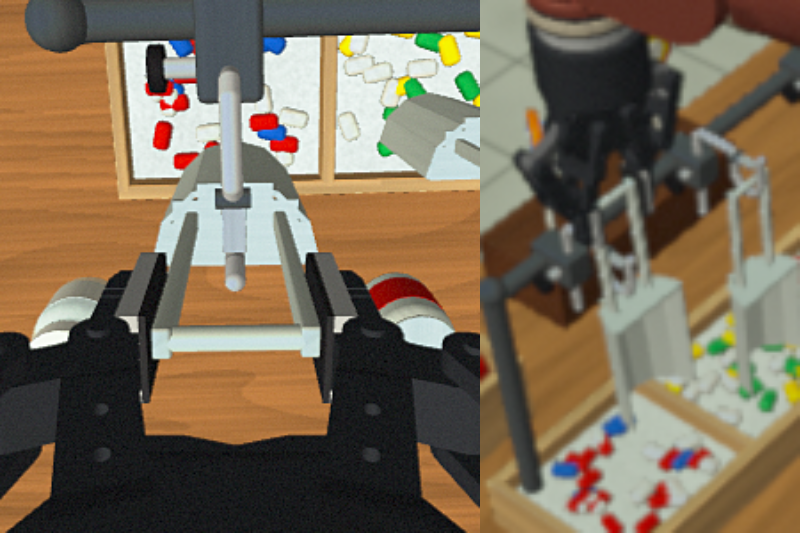

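The wrist force shows -19 N. The scoop's bowl shoulder is touching the underside of the J, because I carried it too high. Lowering straight down relieves this.

```bash
python3 -m jog '[[[0.008,0,0,0,1],[0.016,0,0,0,1],[0.022,0,0,0,1],[0.024,0,0,0,1],[0.024,0,0,0,1]]]'
python3 - <<'E'
from h import *
snap("wrist","w10");s=snap("side","s10")
o=ctrl.get_obs();print(o["tool_pos"],o["contact_force"],o["tool_rot"])
a=cv2.imread("pics/w10.png");b=cv2.imread("pics/s10.png")
cv2.imwrite("pics/c10.png",cv2.hconcat([cv2.resize(a[100:400,150:420],(480,533)),cv2.resize(b[100:250,170:260],(320,533))]))
E
```

```text
t: 9.6
tool_pos: [0.6201, 0.1038, 0.2404]
tool_rot: [1.241, 1.182, -1.24]
contact_force: [0.2, -0.2, -1.1]
opening: 0.0387
[0.62038846 0.10382755 0.2407826 ] [-1.18323552  0.24110185 -1.04011731] [ 1.2411106   1.18151819 -1.23979678]
```

View pics/c10.png

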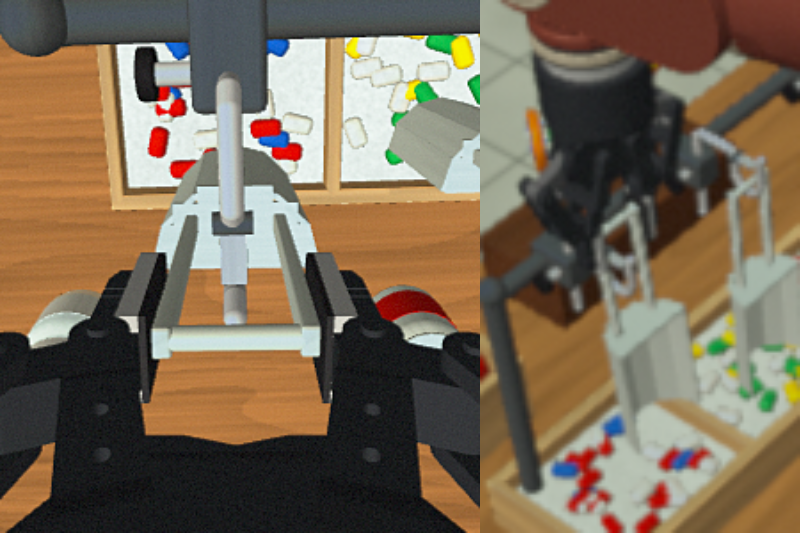

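Run:
```python
from h import *
w=load("w10")
a=cv2.imread("pics/w10.png");cv2.imwrite("pics/w10c.png",cv2.resize(a[205:310,220:345],None,fx=6,fy=6,interpolation=cv2.INTER_CUBIC))
```

```text
(no output)
```

View pics/w10c.png

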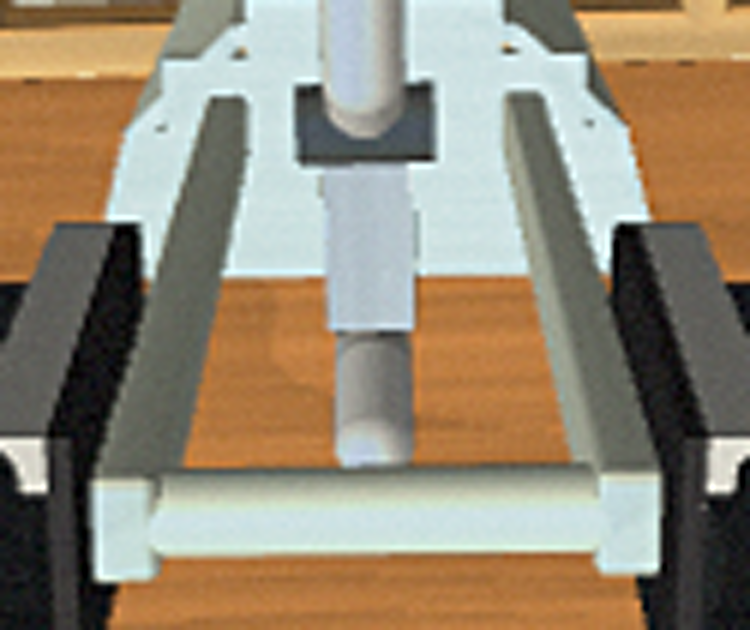

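Run:
```python
from h import *
w=load("w10");w8=load("w8");s=load("side1")
for z in(.307,.309,.311): print([plane(w,(220+a/6,205+b/6),z).round(4) for a,b in((125,532),(630,521),(377,526))])
print("keeper end",tri([(w,(220+371/6,205+330/6)),(w8,(225+221/5,80))]))
print("keeper root",tri([(w,(220+368/6,205+163/6)),(w8,(225+218.5/5,233/5))]))
print("collar front",tri([(w,(220+366/6,205+162/6)),(w8,(225+217/5,232/5))]))
print("elbow low edge",tri([(w,(220+367/6,205+137/6)),(w8,(225+215/5,190/5))]))
for z in(.262,.266,.27): print(z,plane(w,(281.8,260),z).round(4),plane(w8,(269.2,80),z).round(4))
print(ctrl.get_obs()["t"])
```

```text
[array([0.6182, 0.1226, 0.307 ]), array([0.6174, 0.0869, 0.307 ]), array([0.6178, 0.1048, 0.307 ])]
[array([0.6194, 0.1223, 0.309 ]), array([0.6186, 0.0872, 0.309 ]), array([0.6191, 0.1048, 0.309 ])]
[array([0.6207, 0.1219, 0.311 ]), array([0.6199, 0.0875, 0.311 ]), array([0.6204, 0.1047, 0.311 ])]
keeper end (array([0.61500509, 0.10521402, 0.27126657]), [3.5162786729053634e-05, 3.516278672902725e-05])
keeper root (array([0.63123414, 0.10481363, 0.27173546]), [2.8094182100008455e-05, 2.8094182099999243e-05])
collar front (array([0.63133336, 0.10497509, 0.27172981]), [1.9803494300689945e-05, 1.9803494300687702e-05])
elbow low edge (array([0.63470209, 0.10484329, 0.2745011 ]), [0.00012453507387155227, 0.00012453507387154012])
0.262 [0.6103 0.1054 0.262 ] [0.6159 0.1055 0.262 ]
0.266 [0.6123 0.1054 0.266 ] [0.6155 0.1054 0.266 ]
0.27 [0.6144 0.1053 0.27  ] [0.6151 0.1052 0.27  ]
9.7
```

Keeper found at z≈0.271 (end x=0.6150), so the bowl axis is about 0.242; the bar is at (0.619, 0.1048, 0.309). Next I descend to just above the keeper.

```bash
python3 -m jog '[[[0.01,-0.001,0,0,1],[0.02,-0.001,0,0,1],[0.028,-0.001,0,0,1],[0.03,-0.001,0,0,1],[0.03,-0.001,0,0,1]]]'; python3 -m jog '[[[0.002,0,0,0,1],[0.004,0,0,0,1],[0.006,0,0,0,1],[0.006,0,0,0,1]]]'
```

```text
t: 10.2
tool_pos: [0.619, 0.1037, 0.2096]
tool_rot: [1.24, 1.183, -1.241]
contact_force: [-0.5, -0.5, -1.6]
opening: 0.0388
t: 10.6
tool_pos: [0.6195, 0.1037, 0.2043]
tool_rot: [1.241, 1.182, -1.24]
contact_force: [0.3, -0.1, 2.0]
opening: 0.0391
```

```bash
python3 -m jog '[[[0.0015,0,0,0,1],[0.003,0,0,0,1],[0.003,0,0,0,1]]]'; python3 -m jog '[[[0.0015,0,0,0,1],[0.003,0,0,0,1],[0.003,0,0,0,1]]]'
```

```text
t: 10.9
tool_pos: [0.6199, 0.1037, 0.2016]
tool_rot: [1.242, 1.181, -1.239]
contact_force: [0.5, 0.3, 2.1]
opening: 0.0388
t: 11.2
tool_pos: [0.6198, 0.1037, 0.1984]
tool_rot: [1.241, 1.181, -1.24]
contact_force: [0.1, -0.5, 2.5]
opening: 0.0385
```

```bash
python3 -m jog '[[[0.0015,-0.0005,0,0,1],[0.003,-0.0005,0,0,1],[0.003,-0.0005,0,0,1]]]'; python3 -m jog '[[[0.001,0,0,0,1],[0.002,0,0,0,1],[0.002,0,0,0,1]]]'
```

```text
t: 11.5
tool_pos: [0.6188, 0.1037, 0.1947]
tool_rot: [1.241, 1.182, -1.241]
contact_force: [-1.1, 0.2, 1.7]
opening: 0.0388
t: 11.8
tool_pos: [0.6182, 0.1037, 0.192]
tool_rot: [1.24, 1.183, -1.242]
contact_force: [-2.2, -0.8, 1.0]
opening: 0.0393
```

```bash
python3 -m jog '[[[0.001,0.0003,0,0,1],[0.002,0.0003,0,0,1],[0.002,0.0003,0,0,1]]]'; python3 -m jog '[[[0.001,0.0003,0,0,1],[0.002,0.0003,0,0,1],[0.002,0.0003,0,0,1]]]'
```

```text
t: 12.1
tool_pos: [0.6183, 0.1036, 0.1888]
tool_rot: [1.239, 1.184, -1.243]
contact_force: [-0.5, 0.1, -1.2]
opening: 0.0388
t: 12.4
tool_pos: [0.6186, 0.1035, 0.1863]
tool_rot: [1.239, 1.184, -1.243]
contact_force: [0.2, 0.4, -2.1]
opening: 0.0391
```

Force has dropped back to the weight, so the keeper seems to have snapped. Checking.

```bash
cat > v.py <<'E'
import sys
from h import *
n=sys.argv[1]
snap("wrist","w"+n);snap("side","s"+n)
o=ctrl.get_obs();print(o["t"],o["tool_pos"],o["contact_force"])
a=cv2.imread(f"pics/w{n}.png");b=cv2.imread(f"pics/s{n}.png")
cv2.imwrite(f"pics/c{n}.png",cv2.hconcat([cv2.resize(a[220:320,220:345],(500,400),interpolation=cv2.INTER_CUBIC),cv2.resize(b[140:200,180:225],(300,400),interpolation=cv2.INTER_CUBIC)]))
E
python3 v.py 11
```

```text
12.5 [0.61862662 0.10356618 0.18669699] [ 0.11685409  0.83388051 -1.92273581]
```

View pics/c11.png

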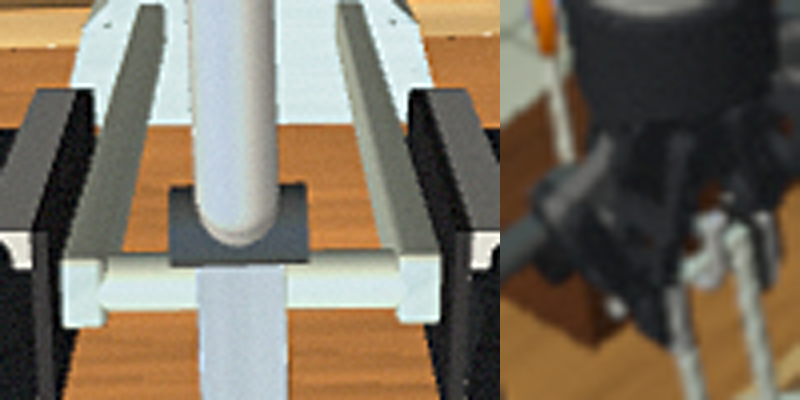

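The wrist view shows the bar passing under the keeper tongue, at crop (250,270), and the tongue is level. Centring the bar in the bowl, then lowering by feel.

```bash
python3 -m jog '[[[0,0.002,0,0,1],[0,0.004,0,0,1],[0.0,0.005,0,0,1],[0,0.005,0,0,1]]]'; python3 -m jog '[[[0.001,0,0,0,1],[0.002,0,0,0,1],[0.003,0,0,0,1],[0.003,0,0,0,1]]]'
```

```text
t: 12.9
tool_pos: [0.6238, 0.1033, 0.1867]
tool_rot: [1.239, 1.184, -1.243]
contact_force: [-0.0, -0.2, -2.3]
opening: 0.0387
t: 13.3
tool_pos: [0.6236, 0.1033, 0.1834]
tool_rot: [1.239, 1.184, -1.243]
contact_force: [0.2, -0.9, -1.6]
opening: 0.0394
```

```bash
for i in 1 2; do :; done; python3 -m jog '[[[0.001,0,0,0,1],[0.001,0,0,0,1]]]' | grep -E "pos|force"; python3 -m jog '[[[0.001,0,0,0,1],[0.001,0,0,0,1]]]'| grep -E "pos|force"
```

```text
tool_pos: [0.6234, 0.1033, 0.1821]
contact_force: [0.4, 0.5, -1.6]
tool_pos: [0.6236, 0.1033, 0.1813]
contact_force: [0.7, 0.4, -0.9]
```

```bash
python3 -m jog '[[[0.0007,0,0,0,1],[0.0007,0,0,0,1]]]' | grep -E "pos|force"; python3 -m jog '[[[0.0007,0,0,0,1],[0.0007,0,0,0,1]]]'| grep -E "pos|force"
```

```text
tool_pos: [0.6238, 0.1033, 0.1812]
contact_force: [-0.5, 0.2, -0.2]
tool_pos: [0.6239, 0.1033, 0.181]
contact_force: [-0.8, -0.3, 3.4]
```

```bash
python3 -m jog '[[[0.0009,0,0,0,1],[0.0009,0,0,0,1],[0.0009,0,0,0,1]]]' | grep -E "pos|force"
```

```text
tool_pos: [0.624, 0.1033, 0.1808]
contact_force: [-2.9, -0.7, 4.3]
```

```bash
python3 -m jog '[[[0.0011,-0.0005,0,0,1],[0.0011,-0.0005,0,0,1],[0.0011,-0.0005,0,0,1],[0.0011,-0.0005,0,0,1]]]' | grep -E "t:|pos|force"
python3 - <<'E'
from h import *
exec(open("v.py").read().replace("sys.argv[1]","'12'"))
for _ in range(6):
    imaging.get_image("wrist"); o=ctrl.get_obs(); print(o["t"],o["contact_force"].round(1),o["tool_pos"].round(4))
E
```

```text
t: 14.8
tool_pos: [0.6241, 0.1033, 0.1808]
tool_rot: [1.241, 1.182, -1.24]
contact_force: [-1.5, 0.3, 6.3]
14.9 [0.62410176 0.10332015 0.18081887] [-1.60085589 -0.22487785  6.60466714]
14.95 [-2.6 -0.6  4.7] [0.6241 0.1033 0.1809]
15.0 [-2.4 -0.5  5.3] [0.6241 0.1033 0.1809]
15.05 [-1.6 -0.7  5.3] [0.6241 0.1033 0.1808]
15.1 [-1.8 -0.1  5.3] [0.6241 0.1034 0.1808]
15.15 [-1.5 -0.7  6.2] [0.6241 0.1033 0.1809]
15.2 [-1.3 -0.6  5.7] [0.6241 0.1033 0.1808]
```

View pics/c12.png

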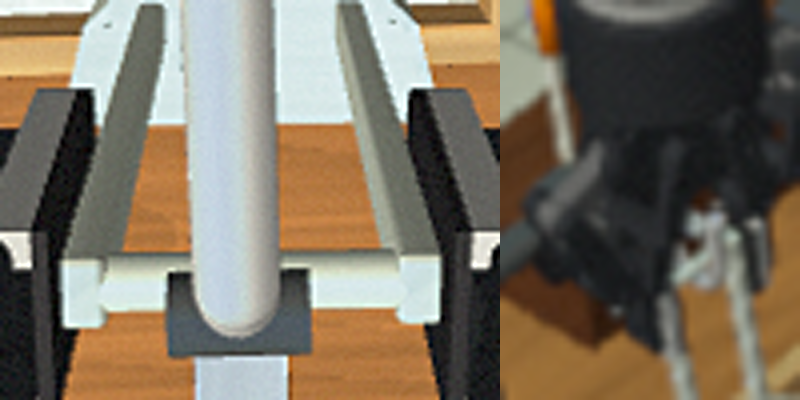

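The pull has held at about 7.5 N on the hook (reading +5.5 plus about 2 N of scoop weight) for over 0.8 s. The bar is at z≈0.249, 7 mm above the bowl axis. Relaxing the pull, then opening gently.

```bash
python3 -m jog '[[[0.0011,-0.0005,0,0,1],[0.0011,-0.0005,0,0,1],[0.0005,0,0,0,1],[0,0,0,0,1],[-0.0003,0,0,0,1],[-0.0003,0,0,0,1]]]' | grep -E "t:|pos|force"; python3 -m jog '[[[0,0,0,0,0.0],[0,0,0,0,-0.1],[0,0,0,0,-0.2],[0,0,0,0,-0.3]]]' 20; python3 v.py 13
```

```text
t: 15.8
tool_pos: [0.6242, 0.1033, 0.181]
tool_rot: [1.241, 1.182, -1.24]
contact_force: [-2.3, -0.1, 3.7]
t: 16.2
tool_pos: [0.624, 0.1033, 0.1805]
tool_rot: [1.24, 1.182, -1.241]
contact_force: [0.1, -1.0, 0.3]
opening: 0.0556
16.3 [0.62413693 0.10331673 0.18075024] [-0.87748937 -0.40288883 -0.52044317]
```

View pics/c13.png

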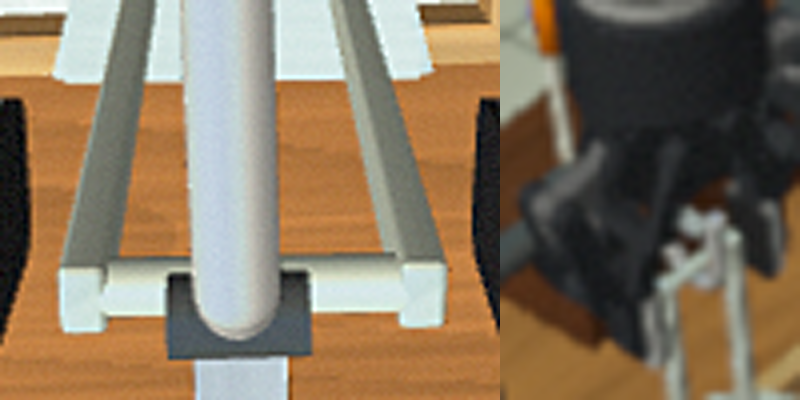

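Released: the fingers stand clear of both legs and the bar stays under the keeper. Opening a little more and rising straight up.

```bash
python3 -m jog '[[[0,0,0,0,-0.6],[0,0,0,0,-0.6],[-0.01,0,0,0,-0.6],[-0.03,0,0,0,-0.6],[-0.06,0,0,0,-0.6],[-0.09,0,0,0,-0.6],[-0.12,-0.01,0,0,-0.6],[-0.13,-0.03,0,0,-0.6],[-0.14,-0.06,0,0,-0.6],[-0.14,-0.1,0,0,-0.6],[-0.14,-0.13,0,0,-0.6],[-0.14,-0.13,0,0,-0.6]]]'; python3 v.py 14
```

```text
t: 17.5
tool_pos: [0.4917, 0.11, 0.3221]
tool_rot: [1.242, 1.181, -1.238]
contact_force: [0.5, 0.5, 0.8]
opening: 0.0683
17.6 [0.4937751  0.10972107 0.32140886] [-0.13165671  0.95729424  0.67280031]
```

Run:
```python
import cv2
a=cv2.imread("pics/w14.png");b=cv2.imread("pics/s14.png")
cv2.imwrite("pics/d14.png",cv2.hconcat([cv2.resize(a,(400,300)),cv2.resize(b[100:250,160:310],(300,300),interpolation=cv2.INTER_CUBIC)]))
```

```text
(no output)
```

View pics/d14.png

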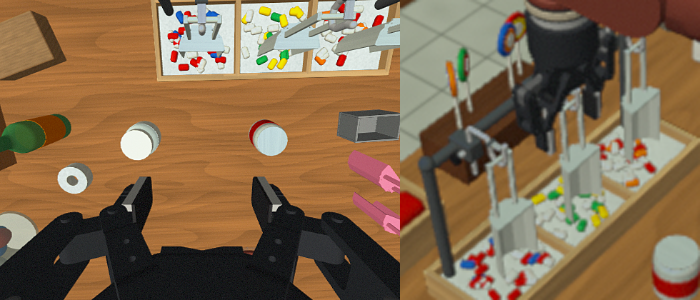

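The scoop hangs on the formerly empty hook and the arm is clear. I'll wait for any swing to die out, then compare frames.

```bash
for i in 1 2 3 4 5 6 7; do python3 -m jog '[[[0,0,0,0,-0.6],[0,0,0,0,-0.6],[0,0,0,0,-0.6],[0,0,0,0,-0.6],[0,0,0,0,-0.6],[0,0,0,0,-0.6],[0,0,0,0,-0.6],[0,0,0,0,-0.6],[0,0,0,0,-0.6],[0,0,0,0,-0.6]]]' | grep t: | head -1; done
python3 - <<'E'
from h import *
fr=[]
for k in range(14):
    im=imaging.get_image("side"); fr.append(cv2.cvtColor(im["color"],cv2.COLOR_RGB2GRAY)[110:250,160:290].astype(int))
    if k==13: cv2.imwrite("pics/s15.png",im["color"][:,:,::-1])
f=np.array(fr)
m=[cv2.phaseCorrelate(np.float32(f[0][35:120,40:100]),np.float32(x[35:120,40:100]))[0] for x in f]
print(np.round(m,2).tolist()); print([(abs(x-f[0])>40).sum() for x in f])
snap("wrist","w15");snap("top","t15")
a=cv2.imread("pics/w15.png");b=cv2.imread("pics/s15.png")
cv2.imwrite("pics/d15.png",cv2.hconcat([cv2.resize(a[0:100,200:320],None,fx=4,fy=4,interpolation=cv2.INTER_CUBIC),cv2.resize(b[150:250,180:260],None,fx=4,fy=4,interpolation=cv2.INTER_CUBIC)]))
E
```

```text
t: 18.6
t: 19.6
t: 20.6
t: 21.6
t: 22.6
t: 23.6
t: 24.6
[[0.0, 0.0], [0.04, -0.02], [0.02, 0.0], [0.03, -0.03], [0.04, -0.02], [0.02, -0.01], [0.03, -0.01], [0.01, 0.0], [0.05, -0.01], [0.03, 0.01], [0.02, 0.01], [0.03, -0.0], [0.01, 0.02], [0.02, -0.01]]
[np.int64(0), np.int64(0), np.int64(0), np.int64(0), np.int64(0), np.int64(0), np.int64(0), np.int64(0), np.int64(0), np.int64(0), np.int64(0), np.int64(0), np.int64(0), np.int64(0)]
```

View pics/d15.png

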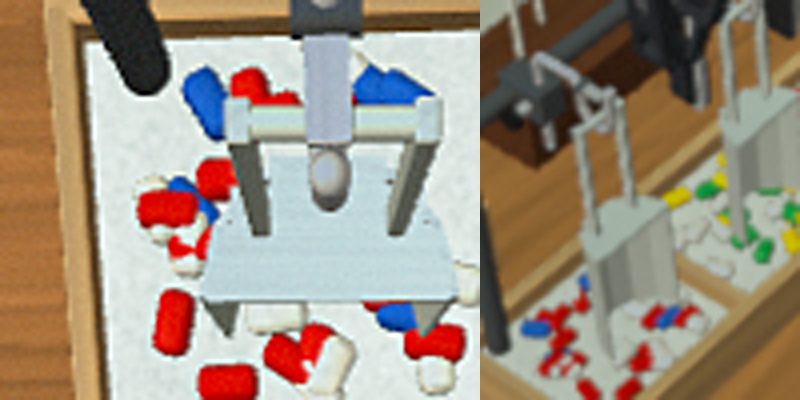

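View pics/s15.png

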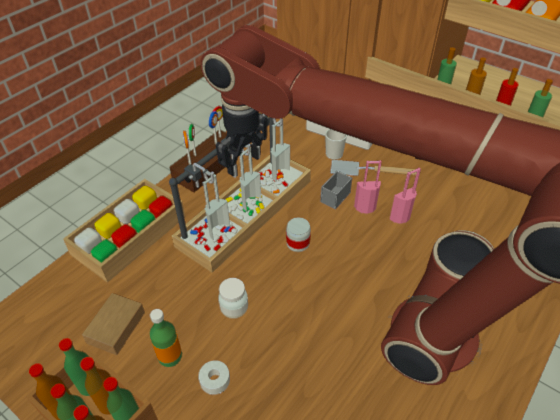

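Run:
```python
from h import *
w=load("w15")
B=plane(w,(283.5,30.3),.249);print(B, "hook frame ~",B[0]-.6235,B[1]-.105)
print("keeper end",plane(w,(200+328/4,143/4),.2713))
print(ctrl.get_obs()["t"]); print(ctrl.finish_job())
```

```text
[0.62368029 0.10359592 0.249     ] hook frame ~ 0.00018029061585911332 -0.001404078971211628
keeper end [0.61516259 0.10517224 0.2713    ]
25.4
the job is handed in; nothing more can be done
None
```

The loose scoop now hangs, released, on the hook that was empty, with the keeper shut above its bar. I handed the job in at t ≈ 25.4 s; no verdict was reported.

**What I did:** I lifted the scoop out of the caddy and moved the bar over the nose. I pressed it past the keeper with about 4 N, centred it in the bowl and felt for contact. I then pulled down for about 0.8 s, let go and backed the arm away. Adding about 2 N of scoop weight to the wrist reading, the pull on the hook was about 7 to 8.5 N.

**Last checks:**
- **Position:** the middle of the bar is within about 0.2 mm (x) and 1.4 mm (y) of the hook origin. At about z = 0.249 m it is also within the height limits.
- **Keeper:** level and shut in the wrist view, its end where it was before I started.
- **Stillness:** no movement over 14 frames (0.7 s) after a 7 s wait.
- **Surroundings:** in the final side picture the other scoops, the bystanders and the pink look-alikes looked unmoved. I judged this by eye only.

**What failed or disagreed:**
- **First grasp:** it closed on air. In the pictures the real fingertips stood about 38 mm above the reported tool position, so I went 40 mm lower and gripped on the second try.
- **Contact with the hook's underside:** I came in too high, and the scoop's bowl touched the underside of the J. The wrist reading reached about 20 N down and 7 N sideways, about 19 N on the hook once the scoop's weight is taken off. I relieved it at once by lowering. That is close to the 20 N limit, and I could not see the peak between readings.

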